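Sweep the loose caps into the wash tray

ROBOT

A 6-joint arm with a two-finger parallel gripper is mounted at the origin on the work surface. World frame = base frame: x ahead of the robot, y to its left, z up, the work surface at z = 0. Lengths are in m, angles in rad, forces in N, time in s.
With the tool pointing down it reaches from about 0.35 to 0.975 m from the base axis. Payload 4.9 kg.
Tool frame: the origin (TCP) lies at the very end of the fingers, on their centre line; the grasp point (between the pads) lies 19 mm behind it; z points along the fingers, y is the line along which they close (so a half turn about z gives the same grasp; the last joint's range is limited). The gripper opens to 85 mm and grips with 20 to 120 N. Pads are 22 mm wide; open, the fingers measure 114 mm over their backs; the gripper's body (76 mm by 85 mm) begins 54 mm behind the grasp point. The pads swing forward as they close: fully open they stand 13 mm farther back than shut.
Start: joints at [1.218, 0.053, 1.613, -0, 1.476, -0.119], TCP at [0.145, 0.608, 0.231] pointing down, gripper open.
Joint ranges: [-3.01, 3.01], [-1.01, 2.22], [0.06, 2.58], [-1.02, 4.17], [0.09, 2.62], [-3.14, 3.14]. Speed limits (rad/s): [2.57, 2.57, 3.14, 3.14, 3.14, 3.14].

INTERFACE

Orientations are given as a rotation vector (axis times angle).
In Python, from station import get_obs, get_image, get_calibration, finish_job gives the robot as it stands.
- The arm moves only by the tool servo_tool, never from a script. Its argument "increments" is a list of rows, each a list of 5 numbers: the opening, from 0 (shut) to 1 (fully open), then the shift along the tool's x, y, z in mm, then the turn about the tool's z in degrees. In form: [[jaw, tx, ty, tz, spin], ...]. A call has 1 to 12 rows; each row shifts and turns the commanded pose from where the row before left it, along the tool's axes as they then stand; what a row does not reach is not made up. A row lasts 1/8 s, in which the tool goes at most 62.5 mm and 10.7 degrees, less where a joint would pass 70% of its speed; a pose out of reach is approached as far as the arm can. A call is refused whole if a number of a shift passes 62.5 or a number of a turn 10.7, either way. A call with a gripper value outside its range is refused whole. The fingers move at their own pace and stop on an object; "force" is the grip in N (left out, the last holds). Time passes only in rows, so rows that do not move let the fingers close. It gives the time, the measured TCP pose, the force, the opening and the grip force at its end, in the units of the state.
- get_obs(): the state, without advancing time (a new reading comes with each control period).
- get_image(name): name is "side" or "top" or "wrist"; returns the picture (384x512x3 uint8, red, green, blue); there is no depth.
- get_calibration(name): a dict with "fx", "fy", "cx", "cy" (pixels), "R" (3x3) and "t" (3): a world point X has camera coordinates R X + t; the wrist camera has in their place "mount" (4x4, takes a point from camera to tool coordinates, whose origin is the TCP and whose axes are the flange's). Camera axes: x right, y down, z forward; pixel columns grow to the right and rows downward; lengths in m; the calibration is good to about 2 mm. A picture is of the moment at which its call begins: read the wrist's pose just before it. get_calibration takes no time and is no camera call.
- finish_job(): hands the job in; it is judged then, once.
The state is a dict: "t": time; "q": joint angles; "dq": joint speeds; "effort": joint torques, N m; "tool_pos": TCP position; "tool_rot": TCP orientation; "contact_force": force on the tool from outside, world axes, zero at the start; "wrist_torque": the same for the moment, N m; "opening": finger opening in m; "grip_force": force on a finger pad.
Only numpy, scipy, OpenCV 4.12 (cv2) and the standard library are available. Lean on these libraries where they do the work, as an engineer would, in place of code of your own. Each camera call takes 0.05 s, during which the arm holds its last target. There are 200 camera calls.

TASK

Sweep the three loose blue screw caps across the bench, through the open front of the steel tray, until each lies flat and wholly inside it. Slide them flat along the bench with the fingers, never lifting or tipping them, and leave the closed jars and everything else standing where it is.

Things in the scene. Friction and masses are not known exactly. Their poses are not given: they have to be found in the camera images.
- cap_1: loose ribbed blue screw cap without a jar, a plain disc 34 mm in diameter and 16 mm tall, about 15 g, lying flat on the bench; origin: centre of its underside, z up. Slides freely with ordinary friction.
- cap_2: loose ribbed blue screw cap without a jar, a plain disc 34 mm in diameter and 16 mm tall, about 15 g, lying flat on the bench; origin: centre of its underside, z up. Slides freely with ordinary friction.
- cap_3: loose ribbed blue screw cap without a jar, a plain disc 34 mm in diameter and 16 mm tall, about 15 g, lying flat on the bench; origin: centre of its underside, z up. Slides freely with ordinary friction.
- tray: steel tray fixed to the bench, 150 mm deep (its x), 230 mm wide (its y). Walls 35 mm high, 5 mm thick at the back (+x) and both sides; the front (-x, roughly facing the robot) is open, without lip: the floor is level with the bench. Origin: centre of its underside, at bench height; front edge at x = -75 mm, inside of back wall x = +70 mm, inside of side walls y = +-110 mm.
- jar_a: closed sample jar standing upright: white body 40 mm in diameter with the same 34 mm blue cap screwed on, 45 mm tall, about 80 g, loose; stands among the caps and is to be left alone; origin: centre of its underside.
- jar_b: closed sample jar standing upright: white body 40 mm in diameter with the same 34 mm blue cap screwed on, 45 mm tall, about 80 g, loose; stands among the caps and is to be left alone; origin: centre of its underside.
- beaker: clear plastic beaker, 70 mm in diameter, 85 mm tall, standing loose at the left; bystander; origin: centre of its underside.
- bottle: amber glass reagent bottle with white cap, 70 mm in diameter, 150 mm tall, standing loose to the left of the tray; bystander; origin: centre of its underside.
- tip_box: box of yellow pipette tips, 80 mm (its x) by 115 mm (its y), 69 mm tall, loose at the right; bystander; origin: centre of its underside.
- timer: flat white lab timer, 60 mm by 70 mm, 18 mm thick, lying loose to the right of the tray; bystander; origin: centre of its underside.

How it is judged:
By the outcome, as a careful person would: the job done as asked, in the order asked, and still so for the second after the job is handed in, with the robot touching nothing.
It also fails if it takes over 64 s, if anything falls off the work surface, if the arm or the gripper's body presses on something with over 40 N, if the wrist force passes 120 N, or if a joint passes its speed limit or range.

## Working session

There is one attempt and no reset: what is moved stays moved. The work goes in short steps, Python scripts to look and compute and a tool call to move; the robot and the scene stay as the last step left them, time stands still between calls to the robot, and variables do not carry over. Pictures are saved under pics/ and viewed, at most 10 in all, crops included, and the job is handed in when it is done.

Besides the shell and the picture viewer there is one more tool, called after "Emit:" in YAML: its name, and indented under it one key for each argument. servo_tool: Moves the arm, as the interface text tells. Its arguments: {"type":"object","properties":{"increments":{"type":"array"},"force":{"type":"number"}},"required":["increments"]}

```bash
mkdir -p pics; python3 - <<'E'
from station import *
import cv2
for n in ("top","side"):
    cv2.imwrite(f"pics/{n}0.png",get_image(n)[:,:,::-1])
    c=get_calibration(n); print(n,c)
o=get_obs(); print(o["t"],o["tool_pos"],o["tool_rot"])
E
```

```text
top {'fx': 386.80084165479025, 'fy': 386.80084165479025, 'cx': 253.50348953851147, 'cy': 195.32503400383683, 'R': array([[-0.00615198, -0.99994573,  0.00840832],
       [-0.99861775,  0.00570445, -0.05224993],
       [ 0.05219913, -0.00871813, -0.99859864]]), 't': array([0.00996108, 0.58114569, 1.02284967])}
side {'fx': 425.24683955188937, 'fy': 425.24683955188937, 'cx': 254.15512858752462, 'cy': 189.65087947239243, 'R': array([[ 0.85758137, -0.51418865,  0.01281524],
       [-0.32139987, -0.55516117, -0.76713636],
       [ 0.40156734,  0.65376304, -0.64135604]]), 't': array([-0.48880575,  0.22706782,  0.77288369])}
0.1 [0.14459658 0.60745071 0.23018975] [-3.66355523e-01 -3.11970216e+00  2.88425660e-03]
```

View pics/top0.png

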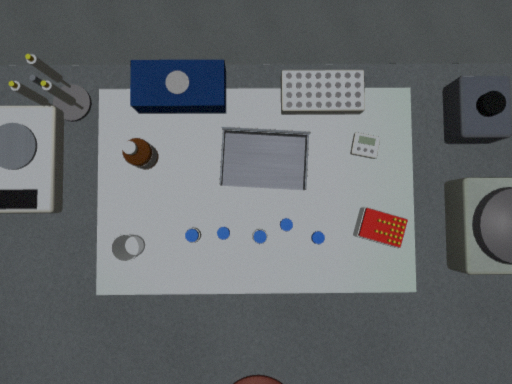

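View pics/side0.png

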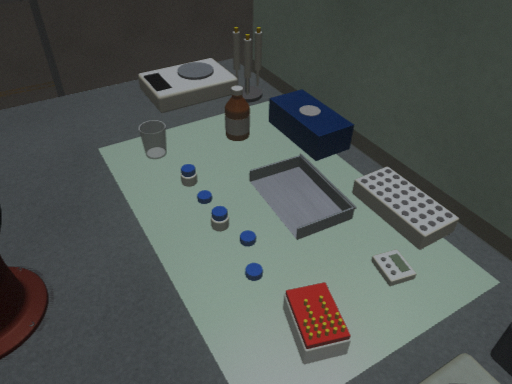

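The top view shows five blue discs. Jars are at about (193,235) and (260,236), loose caps at (223,233), (286,225) and (318,238), and the tray spans about (221–309, 129–190). In the side view the jars are at (189,172) and (220,215), the caps at (204,197), (248,238) and (254,271).

```bash
cat > h.py <<'E'
from station import *
import cv2, numpy as np
from scipy.optimize import least_squares
def blobs(n,im=None):
    im=get_image(n) if im is None else im
    hsv=cv2.cvtColor(im,cv2.COLOR_RGB2HSV)
    m=cv2.inRange(hsv,(102,150,90),(125,255,255))
    k,l,s,c=cv2.connectedComponentsWithStats(m)
    return [(c[i][0],c[i][1],s[i][4]) for i in range(1,k) if 25<s[i][4]<400]
def back(n,u,v,z):
    c=get_calibration(n); R=c["R"]; C=-R.T@c["t"]
    d=R.T@np.array([(u-c["cx"])/c["fx"],(v-c["cy"])/c["fy"],1]); return C+d*(z-C[2])/d[2]
def proj(n,X):
    c=get_calibration(n); p=c["R"]@X+c["t"]; return np.array([c["fx"]*p[0]/p[2]+c["cx"],c["fy"]*p[1]/p[2]+c["cy"]])
E
python3 - <<'E'
from h import *
T=blobs("top",cv2.imread("pics/top0.png")[:,:,::-1].copy()); S=blobs("side",cv2.imread("pics/side0.png")[:,:,::-1].copy())
print(np.round(T,1).tolist()); print(np.round(S,1).tolist())
for t in T:
    best=None
    for s in S:
        r=least_squares(lambda X:np.r_[proj("top",X)-t[:2],proj("side",X)-s[:2]],back("top",*t[:2],.02))
        if best is None or r.cost<best[0]: best=(r.cost,r.x,s)
    print(np.round(t,1),np.round(best[2],1),"cost",round(best[0],2),"tri",np.round(best[1],3),"z.014",np.round(back("top",*t[:2],.014),3),"z.04",np.round(back("top",*t[:2],.04),3))
print("tray front floor corners",[np.round(back("top",u,v,0),3)for u,v in((220.5,187),(305.5,190))])
print("tray top back",[np.round(back("top",u,v,.035),3)for u,v in((222,129),(309.5,131.5))])
for n in("tip",):print(np.round(back("top",359,235,0),3),np.round(back("top",365,208,.069),3))
im=cv2.imread("pics/top0.png")[120:260,180:340]; cv2.imwrite("pics/c.png",cv2.resize(im,None,fx=5,fy=5,interpolation=cv2.INTER_CUBIC)[:600])
o=get_obs()
from scipy.spatial.transform import Rotation as Ro
print(np.round(Ro.from_rotvec(o["tool_rot"]).as_matrix(),3), get_calibration("wrist")["mount"])
E
```

```text
[[286.0, 224.1, 103.0], [191.5, 234.8, 114.0], [223.0, 232.7, 103.0], [259.6, 236.3, 114.0], [317.7, 237.2, 111.0]]
[[187.5, 168.0, 78.0], [204.1, 194.7, 89.0], [218.9, 211.0, 116.0], [247.3, 236.0, 128.0], [253.5, 269.3, 166.0]]
[286.  224.1 103. ] [247.3 236.  128. ] cost 0.04 tri [ 0.504 -0.08   0.013] z.014 [ 0.503 -0.08   0.014] z.04 [ 0.504 -0.078  0.04 ]
[191.5 234.8 114. ] [187.5 168.   78. ] cost 0.01 tri [0.478 0.168 0.044] z.014 [0.477 0.173 0.014] z.04 [0.478 0.169 0.04 ]
[223.  232.7 103. ] [204.1 194.7  89. ] cost 0.09 tri [0.482 0.088 0.014] z.014 [0.482 0.089 0.014] z.04 [0.483 0.087 0.04 ]
[259.6 236.3 114. ] [218.9 211.  116. ] cost 0.06 tri [ 0.474 -0.009  0.043] z.014 [ 0.472 -0.009  0.014] z.04 [ 0.473 -0.008  0.04 ]
[317.7 237.2 111. ] [253.5 269.3 166. ] cost 0.07 tri [ 0.469 -0.165  0.013] z.014 [ 0.468 -0.164  0.014] z.04 [ 0.47 -0.16  0.04]
tray front floor corners [array([0.605, 0.096, 0.   ]), array([ 0.596, -0.136,  0.   ])]
tray top back [array([0.757, 0.089, 0.035]), array([ 0.749, -0.143,  0.035])]
[ 0.473 -0.279  0.   ] [ 0.544 -0.277  0.069]
[[-0.973  0.232 -0.001]
 [ 0.232  0.973 -0.002]
 [ 0.    -0.002 -1.   ]] [[-3.87326596e-04 -9.44228096e-01 -3.29291895e-01  8.46630450e-02]
 [ 9.99999295e-01 -7.35259972e-04  9.32081249e-04  2.24023246e-04]
 [-1.12221245e-03 -3.29291302e-01  9.44227716e-01 -1.42859618e-01]
 [ 0.00000000e+00  0.00000000e+00  0.00000000e+00  1.00000000e+00]]
```

View pics/c.png

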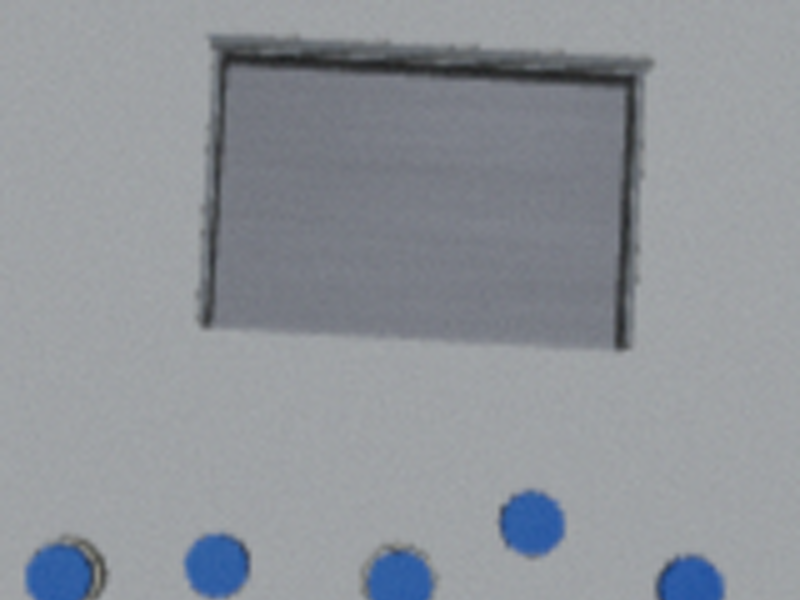

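The crop shows the tray's front corners at crop pixels (205,327) and (628,349). In full-image pixels that is (221,185) and (306,190). The heights agree: caps at about 14 mm and jars at about 43 mm. I'll cradle each cap between half-closed fingers and push it in, starting with the left cap.

Emit:
servo_tool:
  increments:
    - [0.28,-34,-35.3,0,0]
    - [0.28,-34,-35.3,0,0]
    - [0.28,-34,-35.3,0,0]
    - [0.28,-34,-35.3,0,0]
    - [0.28,-34,-35.3,0,0]
    - [0.28,-34,-35.3,0,0]
    - [0.28,-34,-35.3,0,0]
    - [0.28,-34,-35.3,0,0]
    - [0.28,-34,-35.3,0,0]
    - [0.28,-34,-35.3,0,0]
    - [0.28,-34,-35.3,0,0]
    - [0.28,-34,-35.3,0,6]

```text
t: 1.6
tool_pos: [0.4439, 0.0999, 0.231]
tool_rot: [-0.534, -3.096, -0.0]
contact_force: [-1.0, 0.5, -0.6]
opening: 0.0239
grip_force: 0.0
```

Emit:
servo_tool:
  increments:
    - [0.28,0,0,40,0]
    - [0.28,0,0,40,0]
    - [0.28,0,0,40,0]
    - [0.28,0,0,40,0]
    - [0.28,0,0,20,0]
    - [0.28,0,0,0,0]

```text
t: 2.35
tool_pos: [0.4414, 0.1012, 0.049]
tool_rot: [-0.528, -3.092, 0.002]
contact_force: [1.4, 0.6, -0.7]
opening: 0.0242
grip_force: 0.0
```

```bash
cat >> h.py <<'E'
def go(tgt,phi,n=""):
    "remaining move in tool axes (mm, deg) from the present pose to TCP xy tgt, push heading phi deg"
    from scipy.spatial.transform import Rotation as Ro
    o=get_obs(); M=Ro.from_rotvec(o["tool_rot"]).as_matrix(); p=o["tool_pos"]
    d=np.r_[np.array(tgt)-p[:2],0]*1000; h=np.degrees(np.arctan2(-M[1,0],-M[0,0]))
    print("t",round(o["t"],2),"p",np.round(p,4),"head",round(h,2),"open",round(o["opening"],4),"F",np.round(o["contact_force"],1),"| tx ty",np.round((M.T@d)[:2],1),"spin",round(h-phi,2))
E
python3 -c "
from h import *
go((.444,.101),-19.4)"
```

```text
t 2.35 p [0.4414 0.1012 0.049 ] head -19.4 open 0.0242 F [ 1.4  0.6 -0.7] | tx ty [-2.5  0.6] spin 0.0
```

Emit:
servo_tool:
  increments:
    - [0.28,0,0,25,0]
    - [0.28,0,0,14,0]
    - [0.28,0,0,6,0]
    - [0.28,0,0,0,0]
    - [0.28,0,0,0,0]

```text
t: 2.98
tool_pos: [0.4443, 0.1014, 0.0071]
tool_rot: [0.529, 3.095, 0.001]
contact_force: [0.3, 0.7, 0.2]
opening: 0.024
grip_force: 0.0
```

```bash
python3 -c "
from h import *
go((.444,.101),-19.4)
im=get_image('side')[120:270,130:290,::-1]; cv2.imwrite('pics/s1.png',cv2.resize(im,None,fx=4,fy=4,interpolation=cv2.INTER_CUBIC))"
```

```text
t 2.98 p [0.4443 0.1014 0.0071] head -19.4 open 0.024 F [0.3 0.7 0.2] | tx ty [ 0.1 -0.5] spin 0.0
```

View pics/s1.png

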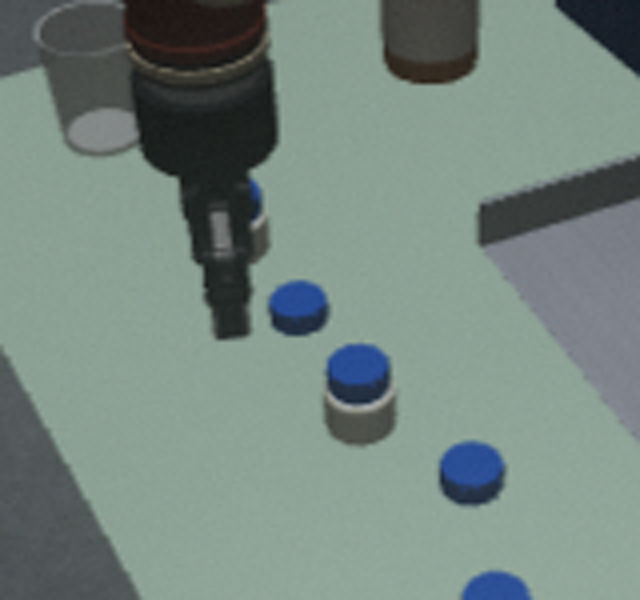

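The fingers stand behind the left cap at crop (230,335), clear of both jars. They can go a little lower before pushing.

Emit:
servo_tool:
  increments:
    - [0.28,0,0,3.5,0]
    - [0.28,-5,0,0,0]
    - [0.28,-5,0,0,0]
    - [0.28,-5,0,0,0]
    - [0.28,-5,0,0,0]
    - [0.28,-8,0,0,0]
    - [0.28,-10,0,0,0]
    - [0.28,-10,0,0,0]
    - [0.28,-10,0,0,0]
    - [0.28,-8,0,0,0]
    - [0.28,-4,0,0,0]
    - [0.28,0,0,0,0]

```text
t: 4.53
tool_pos: [0.5098, 0.0781, 0.0028]
tool_rot: [-0.529, -3.097, 0.0]
contact_force: [0.6, -0.2, 0.3]
opening: 0.0237
grip_force: 0.0
```

```bash
python3 -c "
from h import *
go((.653,.029),-19.4)
T=blobs('top');S=blobs('side')
print([np.round(back('top',u,v,.016),3)[:2].tolist()+[a] for u,v,a in T]);print([np.round(back('side',u,v,.014),3)[:2].tolist()+[a] for u,v,a in S])"
```

```text
t 4.53 p [0.5098 0.0781 0.0028] head -19.4 open 0.0237 F [ 0.6 -0.2  0.3] | tx ty [-151.4    1.3] spin -0.0
[[0.941, 0.096, np.int32(26)], [0.504, -0.08, np.int32(103)], [0.472, -0.009, np.int32(113)], [0.468, -0.164, np.int32(111)]]
[[0.493, 0.205, np.int32(83)], [0.534, 0.068, np.int32(71)], [0.487, 0.019, np.int32(117)], [0.504, -0.081, np.int32(129)], [0.469, -0.166, np.int32(164)]]
```

Emit:
servo_tool:
  increments:
    - [0.28,-4,0,0,0]
    - [0.28,-8,0,0,0]
    - [0.28,-12,0,0,0]
    - [0.28,-14,0,0,0]
    - [0.28,-14,0,0,0]
    - [0.28,-14,0,0,0]
    - [0.28,-14,0,0,0]
    - [0.28,-14,0,0,0]
    - [0.28,-14,0,0,0]
    - [0.28,-14,0,0,0]
    - [0.28,-12,0,0,0]
    - [0.28,-8,0,0,0]

```text
t: 6.12
tool_pos: [0.6443, 0.0307, 0.0028]
tool_rot: [0.529, 3.097, 0.0]
contact_force: [-0.5, -0.2, -0.6]
opening: 0.0239
grip_force: 0.1
```

Emit:
servo_tool:
  increments:
    - [0.28,-5,0,0,0]
    - [0.28,-3,0,0,0]
    - [0.28,0,0,0,0]
    - [0.28,6,0,0,0]
    - [0.28,9,0,0,0]
    - [0.28,0,0,-20,0]
    - [0.28,0,0,-40,0]
    - [0.28,0,0,-30,0]
    - [0.28,0,0,0,0]

```text
t: 7.25
tool_pos: [0.6399, 0.0332, 0.0983]
tool_rot: [0.527, 3.088, 0.001]
contact_force: [-0.7, -1.3, 0.6]
opening: 0.0238
grip_force: 0.0
```

```bash
python3 -c "
from h import *
go((.464,-.08),0)
T=blobs('top');S=blobs('side')
print([np.round(back('top',u,v,.016),3)[:2].tolist()+[a] for u,v,a in T]);print([np.round(back('side',u,v,.014),3)[:2].tolist()+[a] for u,v,a in S])"
```

```text
t 7.25 p [0.6399 0.0332 0.0983] head -19.39 open 0.0238 F [-0.7 -1.3  0.6] | tx ty [ 128.3 -165.2] spin -19.39
[[0.504, -0.08, np.int32(103)], [0.477, 0.172, np.int32(114)], [0.468, -0.164, np.int32(110)]]
[[0.493, 0.205, np.int32(77)], [0.673, 0.021, np.int32(89)], [0.488, 0.019, np.int32(115)], [0.504, -0.081, np.int32(128)], [0.468, -0.166, np.int32(164)]]
```

Cap A lies at (0.673, 0.021), inside the tray. Next is the middle-right cap.

Emit:
servo_tool:
  increments:
    - [0.28,16,-20.7,0,0]
    - [0.28,32,-41.3,0,0]
    - [0.28,32,-41.3,0,0]
    - [0.28,32,-41.3,0,0]
    - [0.28,16.3,-20.6,0,0]
    - [0.28,0,0,0,-9.7]
    - [0.28,0,0,0,-9.7]
    - [0.28,0,0,30,0]
    - [0.28,0,0,20,0]
    - [0.28,0,0,0,0]

```text
t: 8.6
tool_pos: [0.4582, -0.079, 0.0397]
tool_rot: [0.0, -3.135, -0.004]
contact_force: [-0.4, -0.3, -0.7]
opening: 0.0239
grip_force: 0.0
```

```bash
python3 -c "
from h import *
go((.464,-.081),0)"
```

```text
t 8.6 p [ 0.4582 -0.079   0.0397] head 0.0 open 0.0239 F [-0.4 -0.3 -0.7] | tx ty [-5.8 -2. ] spin 0.0
```

Emit:
servo_tool:
  increments:
    - [0.28,0,-1.5,20,0]
    - [0.28,0,0,12,0]
    - [0.28,0,0,4,0]
    - [0.28,0,0,0,0]
    - [0.28,0,0,0,0]

```text
t: 9.22
tool_pos: [0.4616, -0.0816, 0.0075]
tool_rot: [-0.0, 3.14, -0.001]
contact_force: [-0.1, 0.3, 0.5]
opening: 0.0237
grip_force: 0.0
```

```bash
python3 -c "
from h import *
go((.464,-.081),0)"
```

```text
t 9.22 p [ 0.4616 -0.0816  0.0075] head 0.01 open 0.0237 F [-0.1  0.3  0.5] | tx ty [-2.4  0.6] spin 0.01
```

Emit:
servo_tool:
  increments:
    - [0.28,0,0,4,0]
    - [0.28,-5,0,0,0]
    - [0.28,-5,0,0,0]
    - [0.28,-5,0,0,0]
    - [0.28,-5,0,0,0]
    - [0.28,-8,0,0,0]
    - [0.28,-12,0,0,0]
    - [0.28,-14,0,0,0]
    - [0.28,-14,0,0,0]
    - [0.28,-14,0,0,0]
    - [0.28,-14,0,0,0]
    - [0.28,-14,0,0,0]

```text
t: 10.72
tool_pos: [0.572, -0.0814, 0.0028]
tool_rot: [0.0, -3.142, -0.0]
contact_force: [-0.6, -0.3, 0.8]
opening: 0.0237
grip_force: 0.1
```

Emit:
servo_tool:
  increments:
    - [0.28,-14,0,0,0]
    - [0.28,-14,0,0,0]
    - [0.28,-14,0,0,0]
    - [0.28,-14,0,0,0]
    - [0.28,-14,0,0,0]
    - [0.28,-12,0,0,0]
    - [0.28,-8,0,0,0]
    - [0.28,-5,0,0,0]
    - [0.28,0,0,0,0]
    - [0.28,6,0,0,0]
    - [0.28,9,0,0,0]
    - [0.28,0,0,0,0]

```text
t: 12.22
tool_pos: [0.6498, -0.0813, 0.0025]
tool_rot: [-0.0, -3.141, -0.0]
contact_force: [0.5, 0.1, 0.6]
opening: 0.0236
grip_force: 0.0
```

Emit:
servo_tool:
  increments:
    - [0.28,0,0,-20,0]
    - [0.28,0,0,-40,0]
    - [0.28,0,0,-35,0]
    - [0.28,0,0,0,0]

```text
t: 12.72
tool_pos: [0.6546, -0.0822, 0.1042]
tool_rot: [-0.0, 3.132, -0.004]
contact_force: [0.1, 0.9, 0.8]
opening: 0.0244
grip_force: 0.0
```

```bash
python3 -c "
from h import *
go((.434,-.187),32)
T=blobs('top');S=blobs('side')
print([np.round(back('top',u,v,.016),3)[:2].tolist()+[a] for u,v,a in T]);print([np.round(back('side',u,v,.014),3)[:2].tolist()+[a] for u,v,a in S])"
```

```text
t 12.72 p [ 0.6546 -0.0822  0.1042] head 0.01 open 0.0244 F [0.1 0.9 0.8] | tx ty [ 220.6 -104.8] spin -31.99
[[0.671, 0.022, np.int32(110)], [0.477, 0.172, np.int32(113)], [0.465, -0.171, np.int32(45)]]
[[0.492, 0.205, np.int32(79)], [0.673, 0.02, np.int32(88)], [0.69, -0.082, np.int32(101)], [0.487, 0.019, np.int32(116)], [0.469, -0.166, np.int32(165)]]
```

Cap B is at (0.690, -0.082). The last cap goes in on a heading of 32°.

Emit:
servo_tool:
  increments:
    - [0.28,20,-9,0,0]
    - [0.28,40,-19,0,0]
    - [0.28,50,-24,0,0]
    - [0.28,50,-24,0,0]
    - [0.28,38,-19,0,0]
    - [0.28,19,-9,0,-8]
    - [0.28,0,0,0,-8]
    - [0.28,0,0,0,-8]
    - [0.28,0,0,0,-8]
    - [0.28,0,0,30,0]
    - [0.28,0,0,25,0]
    - [0.28,0,0,0,0]

```text
t: 14.32
tool_pos: [0.4312, -0.1837, 0.0393]
tool_rot: [0.865, -3.015, -0.009]
contact_force: [0.4, 1.1, -0.7]
opening: 0.0241
grip_force: 0.0
```

Emit:
servo_tool:
  increments:
    - [0.28,0,0,20,0]
    - [0.28,0,0,12,0]
    - [0.28,0,0,3,0]
    - [0.28,0,0,0,0]
    - [0.28,0,0,0,0]

```text
t: 14.95
tool_pos: [0.4346, -0.1857, 0.0085]
tool_rot: [-0.866, 3.019, -0.002]
contact_force: [0.1, 0.1, -1.5]
opening: 0.0235
grip_force: 0.0
```

```bash
python3 -c "
from h import *
go((.4346,-.1862),32)"
```

```text
t 14.95 p [ 0.4346 -0.1857  0.0085] head 32.01 open 0.0235 F [ 0.1  0.1 -1.5] | tx ty [ 0.2 -0.4] spin 0.01
```

Emit:
servo_tool:
  increments:
    - [0.28,0,0,5,0]
    - [0.28,-5,0,0,0]
    - [0.28,-5,0,0,0]
    - [0.28,-5,0,0,0]
    - [0.28,-5,0,0,0]
    - [0.28,-8,0,0,0]
    - [0.28,-12,0,0,0]
    - [0.28,-14,0,0,0]
    - [0.28,-14,0,0,0]
    - [0.28,-14,0,0,0]
    - [0.28,-14,0,0,0]
    - [0.28,-14,0,0,0]

```text
t: 16.45
tool_pos: [0.5282, -0.1266, 0.0028]
tool_rot: [0.866, -3.02, 0.0]
contact_force: [0.2, 0.4, 0.5]
opening: 0.0237
grip_force: 0.2
```

Emit:
servo_tool:
  increments:
    - [0.28,-14,0,0,0]
    - [0.28,-14,0,0,0]
    - [0.28,-14,0,0,0]
    - [0.28,-14,0,0,0]
    - [0.28,-14,0,0,0]
    - [0.28,-14,0,0,0]
    - [0.28,-14,0,0,0]
    - [0.28,-12,0,0,0]
    - [0.28,-8,0,0,0]
    - [0.28,-5,0,0,0]
    - [0.28,0,0,0,0]
    - [0.28,5,0,0,0]

```text
t: 17.95
tool_pos: [0.6272, -0.0647, 0.0028]
tool_rot: [0.866, -3.02, -0.0]
contact_force: [0.5, 0.3, 0.0]
opening: 0.024
grip_force: 0.0
```

Emit:
servo_tool:
  increments:
    - [0.28,8,0,0,0]
    - [0.28,0,0,0,0]
    - [0.28,0,0,-20,0]
    - [0.28,0,0,-40,0]
    - [0.28,0,0,-40,0]
    - [0.28,40,0,-40,0]
    - [0.28,60,0,-20,0]
    - [0.28,60,0,0,0]
    - [0.28,50,0,0,0]
    - [0.28,0,0,0,0]
    - [0.28,0,0,0,0]

```text
t: 19.32
tool_pos: [0.4438, -0.18, 0.164]
tool_rot: [-0.865, 3.018, -0.002]
contact_force: [-0.0, 0.6, -0.0]
opening: 0.0238
grip_force: 0.0
```

```bash
python3 -c "
from h import *
go((.434,-.187),32)
t=get_image('top');s=get_image('side')
print([np.round(back('top',u,v,.016),3)[:2].tolist()+[a] for u,v,a in blobs('top',t)]);print([np.round(back('side',u,v,.014),3)[:2].tolist()+[a] for u,v,a in blobs('side',s)])
cv2.imwrite('pics/f.png',np.hstack([cv2.resize(t[90:290,90:420],(400,242)),cv2.resize(s,(400,300))[:242]])[:,:,::-1])
cv2.imwrite('pics/fs.png',s[:,:,::-1])"
```

```text
t 19.32 p [ 0.4438 -0.18    0.164 ] head 31.98 open 0.0238 F [-0.   0.6 -0. ] | tx ty [12.  -0.8] spin -0.02
[[0.687, -0.08, np.int32(111)], [0.67, 0.022, np.int32(110)], [0.65, -0.048, np.int32(111)], [0.477, 0.172, np.int32(113)], [0.472, -0.009, np.int32(113)]]
[[0.493, 0.204, np.int32(80)], [0.676, 0.022, np.int32(71)], [0.652, -0.05, np.int32(104)], [0.689, -0.083, np.int32(109)], [0.487, 0.019, np.int32(124)]]
```

View pics/f.png

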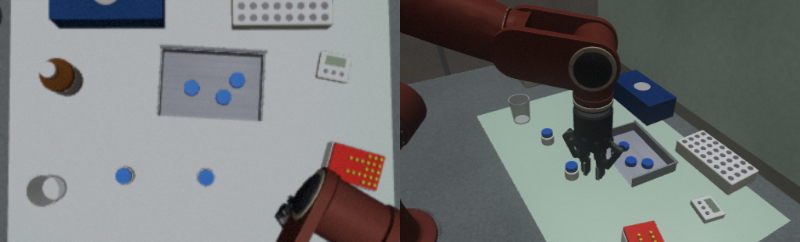

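View pics/fs.png

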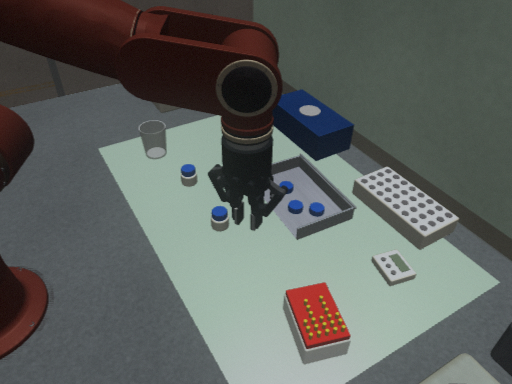

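Both views show the three caps flat inside the tray, at side pixels (286,187), (296,207) and (317,209). The jars are unmoved at (189,172) and (220,215), and the gripper is clear in the air.

```bash
python3 -c "
from station import *
print(finish_job())"
```

```text
the job is handed in; nothing more can be done
None
```

The job is handed in at about 19 s: all three caps slid flat into the tray and lie wholly inside it, and the jars and other items stand where they were in the final pictures.

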